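Lock the jam nut of the bench lamp's foot

ROBOT

A 6-joint arm with a two-finger parallel gripper is mounted at the origin on the work surface. World frame = base frame: x ahead of the robot, y to its left, z up, the work surface at z = 0. Lengths are in m, angles in rad, forces in N, time in s.
With the tool pointing down it reaches from about 0.35 to 0.975 m from the base axis. Payload 4.9 kg.
Tool frame: the origin (TCP) lies at the very end of the fingers, on their centre line; the grasp point (between the pads) lies 19 mm behind it (pinch_z is the distance from the TCP to the grasp point, in m); z points along the fingers, y is the line along which they close (so a half turn about z gives the same grasp; the last joint's range is limited). The gripper opens to 85 mm and grips with 20 to 120 N. Pads are 22 mm wide; open, the fingers measure 114 mm over their backs; the gripper's body (76 mm by 85 mm) begins 54 mm behind the grasp point. The pads swing forward as they close: fully open they stand 13 mm farther back than shut.
Start: joints at [-0.119, 0.053, 1.613, -0, 1.476, -0.119], TCP at [0.625, 0, 0.231] pointing down, gripper open.
Joint ranges: [-3.01, 3.01], [-1.01, 2.22], [0.06, 2.58], [-1.02, 4.17], [0.09, 2.62], [-3.14, 3.14]. Speed limits (rad/s): [2.57, 2.57, 3.14, 3.14, 3.14, 3.14].

INTERFACE

Orientations are given as a unit quaternion [w, x, y, z].
In Python, from plant import * gives the robot as it stands. The module is installed in compiled form; this text tells all that it offers.
- The arm moves only by the tool play_rows, never from a script. Its arguments are lists of equal length, an entry for each row: "linear": the shift along the world's x, y, z in m, a list of three; "turn": the turn about the world's z in degrees. A call has 1 to 8 rows; each row shifts and turns the commanded pose from where the row before left it; what a row does not reach is not made up. A row lasts 1/8 s, in which the tool goes at most 62.5 mm and 10.7 degrees, less where a joint would pass 70% of its speed; a pose out of reach is approached as far as the arm can. A call is refused whole if a number of a shift passes 0.0625 or a number of a turn 10.7, either way. A call with a gripper value outside its range is refused whole. "hand" is the finger opening in m, from 0 to 0.0854, set as the call begins (left out, the last holds). The fingers move at their own pace and stop on an object; the grip force is fixed at half the most. Time passes only in rows, so rows that do not move let the fingers close. It gives the time, the measured TCP pose, the force, the opening and the grip force at its end, in the units of the state.
- state(): the state, without advancing time (a new reading comes with each control period).
- grab_frame(name): name is "scene" or "side" or "wrist"; returns the picture (400x640x3 uint8, red, green, blue); there is no depth.
- camera_info(name): a dict with "camera_matrix" (3x3 intrinsics, pixels), "origin" and "attitude" of the camera in the world; the wrist camera has in their place "mount" (4x4, takes a point from camera to tool coordinates, whose origin is the TCP and whose axes are the flange's). Camera axes: x right, y down, z forward; pixel columns grow to the right and rows downward; lengths in m; the calibration is good to about 2 mm. A picture is of the moment at which its call begins: read the wrist's pose just before it. camera_info takes no time and is no camera call.
- job_done(): hands the job in; it is judged then, once.
Trained networks look in the newest picture that a camera, given by its name, has taken for a name from the list of things; names that differ only in an ending like _2 or _b are one class to them, and where a whole thing is asked for, a point or a joint stands for the part that bears it (a point fixed in the world has none). Each returns a list of dicts, best first, with "p" (0 to 1); they miss things now and then, are a little off and sometimes report something else, mostly with a low value. They report only what shows in the picture. A call takes as long as a camera call. They do not tell look-alikes from the thing itself.
- trace(camera, thing): "region" (400x640 bool, what is visible of it) and "location" ([column, row] in pixels, amid what is visible of it).
The state is a dict: "time": time; "joint_pos": joint angles; "joint_vel": joint speeds; "joint_efforts": joint torques, N m; "tool_pos": TCP position; "tool_rot": TCP orientation; "contact_force": force on the tool from outside, world axes, zero at the start; "ft_torque": the same for the moment, N m; "gripper_width": opening from 0.0 (shut) to 1.0 (fully open); "grasp_force": force on a finger pad.
Only numpy, scipy, OpenCV 4.12 (cv2) and the standard library are available. Lean on these libraries where they do the work, as an engineer would, in place of code of your own. Each camera call takes 0.05 s, during which the arm holds its last target. There are 200 camera calls.

TASK

The bench lamp's mounting foot must be locked before the lamp goes back on. Push the large open-ended spanner fully home on the square lower nut so that its handle lies beside the stop post and the post keeps the nut from turning; then swing the lever of the jam nut above clockwise until it is firmly tight against the lower nut, with a pull of about 12 N and never beyond about 30 N on the lever's knob. Leave the spanner sitting flat on the nut, and do not disturb the other things on the worktop.

Things in the scene. Friction and masses are not known exactly. Their poses are not given: they have to be found in the camera images.
- foot: Fixed white-painted steel base plate, 290 x 130 x 12 mm thick, of a lamp foot. Origin at table level under the axis of the upright threaded stud (21 mm across, top 80 mm above the table); z up. In its frame the plate spans x -225 to +65 mm and y -65 to +65 mm. The spanner belongs on it with its jaws towards +x and its handle lying along -x: it is slid in along +x, flat on the plate. Only the stop post stands in the handle's way, on its +y side
- stop_post: Fixed round steel post on the plate, 12 mm across, top 46 mm above the table. This entry's origin is the same as the foot's; its axis is at the point post_top
- post_top (a point): Centre of the top of the stop post, at x -165, y +22 mm in the foot's frame: 5 mm clear of the handle of a spanner fitted straight. Clockwise torque (seen from above) swings the handle's end against it
- lower_nut (a joint): Angle of the square lower nut in rad, 0 = its flats parallel to the foot's x and y axes, growing clockwise seen from above. 34 mm across flats, 12 to 30 mm above the table. It is to stay within 0.25 of zero. It turns easily (0.06 N m) and the jam nut drags it along (0.15 N m) unless it is held
- nut_top (a point): Centre of the lower nut's top face, on the stud's axis, 30 mm above the table
- jam_nut: Dark steel jam nut with lever, on the stud, 31 to 54 mm above the table; origin as the foot's. Clockwise from above tightens. The lever starts 0.9 to 1.5 rad short of tight and turns with 0.15 N m until it jams; where is not known and must be felt: with the lever 10 to 60 degrees clockwise of the foot's +x axis. Then play lets the nuts turn 0.1 rad more, and the force rises some 2 N per mm at the knob
- lever_knob (a point): Centre of the top of the upright black knob at the end of the jam nut's lever: 18 mm across, 50 mm tall, from 40 to 90 mm above the table, its axis 70 mm from the stud's axis. The steel lever below it (12 mm wide, 40 to 48 mm above the table) runs to the stud. The lever points from the stud's axis to this knob. A firm lock needs about 8 N or more at the knob, square to the lever; more than about 30 N is too much, and twist put in by a tight pinch counts too
- spanner: The large loose open-ended spanner, 0.24 kg, 208 mm long, steel jaws and black rubber handle. Origin at its underside under the middle of the mouth, where the nut's centre sits when it is fully home; x points out of the mouth, z up. Mouth 35.5 mm wide, flared at the tips; prongs reach to x +18 mm, the mouth's back wall is at x -18 mm; head 58 mm wide and 12 mm thick. Handle from x -56 to -190 mm, 22 mm wide and 22 mm high. It lies flat on the table
- small_spanner: A bystander: a smaller loose spanner, 130 mm long with a 17 mm mouth; origin under its mouth. Too small for the nut; leave alone
- washer: A bystander: loose steel washer, 40 mm across, 5 mm thick; origin under its centre
- spare_nut: A bystander: loose square nut, 34 mm, 18 mm high; origin under its centre
- dish: A bystander: steel bowl, 110 mm across, 35 mm high; origin under its centre
Things that resemble listed ones, but are neither listed nor needed, are in the scene too. What is shaped like the spanner but blue, green or orange is not meant.

How it is judged:
By the outcome, as a careful person would: the job done as asked, in the order asked, and still so for the second after the job is handed in, with the robot touching nothing.
It also fails if it takes over 59 s, if anything falls off the work surface, if the arm or the gripper's body presses on something with over 40 N, if the wrist force passes 120 N, or if a joint passes its speed limit or range.

## Working session

There is one attempt and no reset: what is moved stays moved. The work goes in short steps, Python scripts to look and compute and a tool call to move; the robot and the scene stay as the last step left them, time stands still between calls to the robot, and variables do not carry over. Pictures are saved under pics/ and viewed, at most 10 in all, crops included, and the job is handed in when it is done.

Besides the shell and the picture viewer there is one more tool, called after "Emit:" by a JSON object that holds its "fn" and its "kwargs", one argument or row to a line. play_rows: Moves the arm, as the interface text tells. Its arguments: {"type":"object","properties":{"linear":{"type":"array","items":{"type":"array","items":{"type":"number"}}},"turn":{"type":"array","items":{"type":"number"}},"hand":{"type":"number"}},"required":["linear","turn"]}

```bash
mkdir -p pics
cat > h.py <<'E'
from plant import *
import numpy as np, cv2
from scipy.spatial.transform import Rotation as R
def rot(a):
    a=np.array(a,float)
    return a if a.shape==(3,3) else R.from_quat([a[1],a[2],a[3],a[0]]).as_matrix()
def cam(n):
    c=camera_info(n);K=np.array(c['camera_matrix'])
    if 'mount' in c:
        s=state();T=np.eye(4);T[:3,:3]=rot(s['tool_rot']);T[:3,3]=s['tool_pos'];M=T@np.array(c['mount'])
        return K,M[:3,:3],M[:3,3]
    return K,rot(c['attitude']),np.array(c['origin'])
def ray(C,px,z):
    K,A,o=C; d=A@np.linalg.solve(K,[px[0],px[1],1.]); return o+d*(z-o[2])/d[2]
def proj(C,p):
    K,A,o=C; q=K@(A.T@(np.array(p)-o)); return q[:2]/q[2]
E
python3 - <<'E'
from h import *
for n in ['scene','side']:
    C=cam(n); im=grab_frame(n); cv2.imwrite(f'pics/{n}0.png',im[:,:,::-1]); print(n,C[2],C[1].round(2).tolist(),C[0][0])
    for t in ['spanner','foot','lever_knob','stop_post','small_spanner','spare_nut','washer','dish']:
        print(t,[(np.round(d['p'],2),np.round(d['location']),ray(C,d['location'],0).round(3)) for d in trace(n,t)[:4]])
print(state())
E
```

```text
scene [ 1.29266973 -0.11101416  0.70693912] [[0.08, 0.64, -0.76], [1.0, -0.05, 0.07], [0.0, -0.76, -0.65]] [364.15801079   0.         316.55588514]
spanner [(np.float64(0.76), array([258., 181.]), array([ 0.366, -0.217,  0.   ])), (np.float64(0.75), array([387., 165.]), array([0.309, 0.21 , 0.   ])), (np.float64(0.67), array([172., 198.]), array([ 0.427, -0.471,  0.   ]))]
foot [(np.float64(0.62), array([380., 214.]), array([0.549, 0.136, 0.   ]))]
lever_knob [(np.float64(0.62), array([419., 199.]), array([0.491, 0.267, 0.   ]))]
stop_post [(np.float64(0.65), array([245., 274.]), array([ 0.732, -0.236, -0.   ])), (np.float64(0.47), array([345., 204.]), array([0.496, 0.041, 0.   ]))]
small_spanner [(np.float64(0.57), array([242., 276.]), array([ 0.738, -0.241,  0.   ])), (np.float64(0.4), array([344., 205.]), array([0.503, 0.039, 0.   ]))]
spare_nut [(np.float64(0.43), array([410., 205.]), array([0.516, 0.23 , 0.   ]))]
washer [(np.float64(0.58), array([285., 241.]), array([ 0.632, -0.137,  0.   ]))]
dish [(np.float64(0.91), array([358., 274.]), array([0.755, 0.037, 0.   ]))]
side [ 0
[... 1147 characters left out ...]
27000976e-02,  1.61291031e+00, -2.11831758e-05,
        1.47597605e+00, -1.18991392e-01]), 'joint_vel': array([-7.37259046e-05,  1.12998776e-03,  1.86394990e-03, -1.82993395e-03,
       -2.52838736e-03,  7.03694282e-04]), 'joint_efforts': array([-3.37105303e-04, -3.93677974e+01, -3.70464885e+01, -2.34370073e-04,
        4.27475043e-04,  7.99701979e-06]), 'tool_pos': array([ 6.24982736e-01, -2.85066179e-05,  2.31297347e-01]), 'tool_rot': array([ 8.95367870e-06,  7.07123286e-01,  7.07090275e-01, -6.37268079e-06]), 'contact_force': array([ 0.14840459,  0.39395137, -0.49526128]), 'ft_torque': array([ 0.05005827, -0.00238194,  0.03855499]), 'grasp_force': 0.0, 'gripper_width': 1.0010123486681959}
```

View pics/scene0.png

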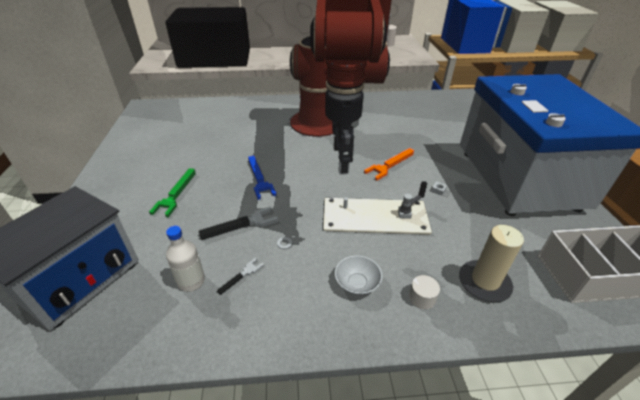

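View pics/side0.png

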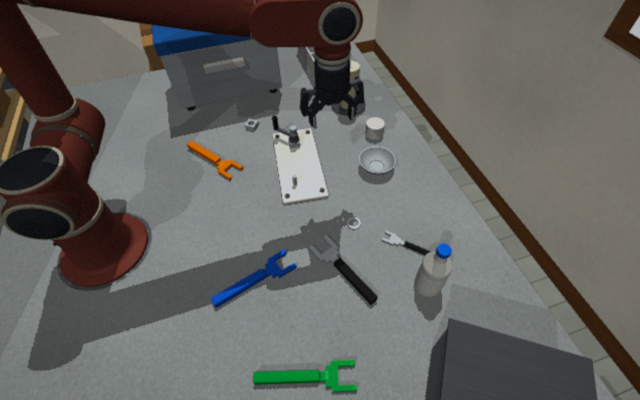

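The spanner candidates in the scene view are green (175,190), blue (262,178), orange (390,163), the large black-handled one (240,225) and the small black-handled one (242,275). The (240,225) one fits because it has steel jaws, a black handle and is the larger of the two. Next I'll measure it and confirm it in a crop.

Run:
```python
from h import *
ims={}
for n in ['scene','side']:
    C=cam(n); im=grab_frame(n); ims[n]=im
    hsv=cv2.cvtColor(im,cv2.COLOR_RGB2HSV)
    # plate
    x0,x1,y0,y1=(315,440,190,240) if n=='scene' else (265,335,120,210)
    m=np.zeros((400,640),bool); m[y0:y1,x0:x1]=im[y0:y1,x0:x1].min(2)>165
    l,lab,st,_=cv2.connectedComponentsWithStats(m.astype(np.uint8)); k=1+st[1:,4].argmax()
    ys,xs=np.where(lab==k); P=np.array([ray(C,p,.012)[:2] for p in zip(xs,ys)],np.float32)
    b=cv2.minAreaRect(P*1000); print(n,'plate',b,cv2.boxPoints(b).round().tolist())
    # handle
    x0,x1,y0,y1=(195,256,212,242) if n=='scene' else (330,382,252,308)
    m=np.zeros((400,640),bool); m[y0:y1,x0:x1]=im[y0:y1,x0:x1].max(2)<45
    l,lab,st,_=cv2.connectedComponentsWithStats(m.astype(np.uint8)); k=1+st[1:,4].argmax()
    ys,xs=np.where(lab==k); P=np.array([ray(C,p,.015)[:2] for p in zip(xs,ys)],np.float32)
    b=cv2.minAreaRect(P*1000); print('handle',b,cv2.boxPoints(b).round().tolist())
    for d in trace(n,'spanner'):
        ys,xs=np.where(d['region']);P=np.array([ray(C,p,.01)[:2] for p in zip(xs,ys)],np.float32)
        b=cv2.minAreaRect(P*1000);print('sp',round(d['p'],2),cv2.boxPoints(b).round().tolist())
a=cv2.resize(ims['scene'][180:290,190:440],None,fx=3.2,fy=3.2,interpolation=3)
b=cv2.resize(ims['side'][110:310,260:440],None,fx=3,fy=3,interpolation=3)
cv2.imwrite('pics/c1.png',a[:,:,::-1]);cv2.imwrite('pics/c2.png',b[:,:,::-1])
```

```text
scene plate ((557.8167114257812, 118.20419311523438), (288.6246643066406, 135.40383911132812), 82.38896942138672) [[472.0, -16.0], [606.0, -34.0], [644.0, 252.0], [510.0, 270.0]]
handle ((581.3549194335938, -297.3359069824219), (34.89716720581055, 130.5090789794922), 19.792388916015625) [[543.0, -242.0], [587.0, -365.0], [620.0, -353.0], [576.0, -230.0]]
sp 0.85 [[280.0, -460.0], [506.0, -523.0], [524.0, -458.0], [297.0, -396.0]]
sp 0.83 [[228.0, -214.0], [243.0, -273.0], [463.0, -218.0], [448.0, -159.0]]
sp 0.63 [[499.0, -178.0], [570.0, -372.0], [635.0, -349.0], [564.0, -154.0]]
sp 0.58 [[217.0, 298.0], [351.0, 117.0], [403.0, 156.0], [269.0, 337.0]]
sp 0.16 [[692.0, -216.0], [779.0, -298.0], [802.0, -274.0], [715.0, -192.0]]
side plate ((555.2095947265625, 115.95899200439453), (287.2825012207031, 127.40450286865234), 82.61642456054688) [[474.0, -18.0], [600.0, -35.0], [637.0, 250.0], [510.0, 267.0]]
handle ((575.2472534179688, -300.97161865234375), (24.777467727661133, 135.4398193359375), 20.59484100341797) [[540.0, -242.0], [587.0, -369.0], [611.0, -360.0], [563.0, -233.0]]
sp 0.89 [[293.0, -453.0], [496.0, -521.0], [515.0, -464.0], [312.0, -396.0]]
sp 0.85 [[240.0, -214.0], [255.0, -274.0], [453.0, -222.0], [438.0, -162.0]]
sp 0.67 [[216.0, 300.0], [344.0, 116.0], [397.0, 154.0], [270.0, 337.0]]
sp 0.59 [[498.0, -180.0], [571.0, -372.0], [627.0, -350.0], [554.0, -158.0]]
```

View pics/c1.png

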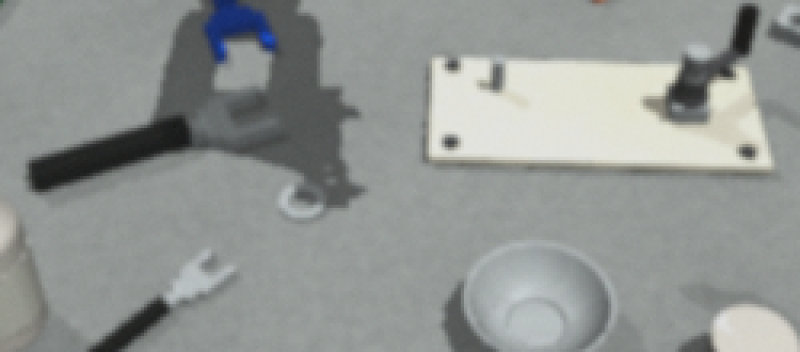

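View pics/c2.png

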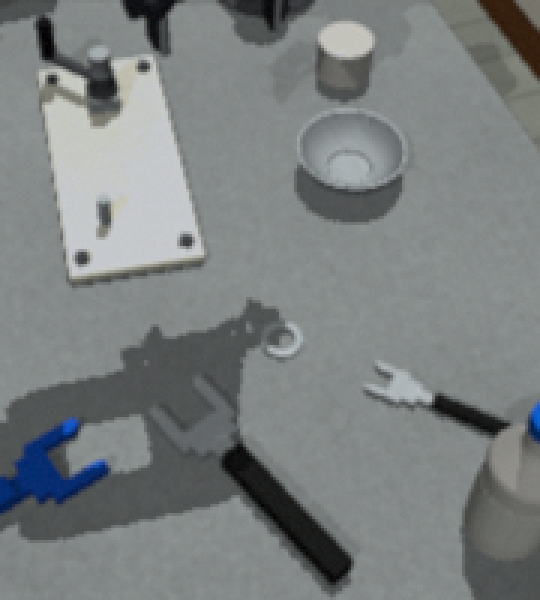

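The crop confirms it: the large spanner has steel jaws in shadow at about (258,215) and a black handle ending at about (203,235) in the scene view. The lamp foot's stud is at (407,212) and the post at (346,204). I'm moving above the handle now.

Emit:
{"fn": "play_rows", "kwargs": {
  "linear": [
    [-0.007,-0.035,-0.01],
    [-0.007,-0.035,-0.01],
    [-0.007,-0.035,-0.01],
    [-0.007,-0.035,-0.01],
    [-0.007,-0.035,-0.01],
    [-0.007,-0.035,-0.01],
    [-0.007,-0.035,-0.01],
    [-0.008,-0.034,-0.01]
  ],
  "turn": [2.5,2.5,2.5,2.5,2.5,2.5,2.5,2.8],
  "hand": 0.0854
}}

```text
time: 2.1
tool_pos: [0.5677, -0.2802, 0.1511]
tool_rot: [0.0, 0.571, 0.821, 0.0]
contact_force: [0.7, 0.2, -0.4]
gripper_width: 0.996
grasp_force: 0.0
```

Run:
```python
from h import *
s=state();print(s['time'],s['tool_pos'],rot(s['tool_rot']).round(3).tolist(),s['contact_force'])
C=cam('wrist');im=grab_frame('wrist')
cv2.imwrite('pics/w1.png',im[:,:,::-1])
print(C[2],[proj(C,p).round() for p in [(.576,-.301,.022),(.533,-.185,.012),(.568,-.279,.022)]])
for d in trace('wrist','spanner'): 
    ys,xs=np.where(d['region']);print(d['p'],d['location'],xs.min(),xs.max(),ys.min(),ys.max())
m=im.max(2)<45
l,lab,st,_=cv2.connectedComponentsWithStats(m.astype(np.uint8))
for k in range(1,l):
  if st[k,4]>1500:
    ys,xs=np.where(lab==k);P=np.array([ray(C,p,.022)[:2] for p in zip(xs[::5],ys[::5])],np.float32)
    print(st[k],cv2.minAreaRect(P*1000),cv2.boxPoints(cv2.minAreaRect(P*1000)).round().tolist())
```

```text
2.1 [ 0.56773151 -0.28021086  0.15109218] [[-0.348, 0.937, 0.0], [0.937, 0.348, -0.0], [-0.0, 0.0, -1.0]] [ 0.74521633  0.20000776 -0.37007955]
[ 0.54021262 -0.20464586  0.29334887] [array([323., 209.]), array([323.,  77.]), array([323., 186.])]
0.79 [106.5, 262.0] 37 187 220 303
0.76 [325.8, 132.9] 293 356 54 263
0.7 [133.9, 34.0] 0 236 4 80
[   33   283   446   117 25245] ((545.0048828125, -500.52294921875), (556.7493896484375, 176.47198486328125), 20.322948455810547) [[253.0, -514.0], [315.0, -680.0], [837.0, -487.0], [775.0, -321.0]]
[ 444  312  170   88 7523] ((893.7040405273438, -392.17059326171875), (217.21987915039062, 137.47259521484375), 20.32294464111328) [[768.0, -365.0], [816.0, -494.0], [1019.0, -419.0], [972.0, -290.0]]
```

View pics/w1.png

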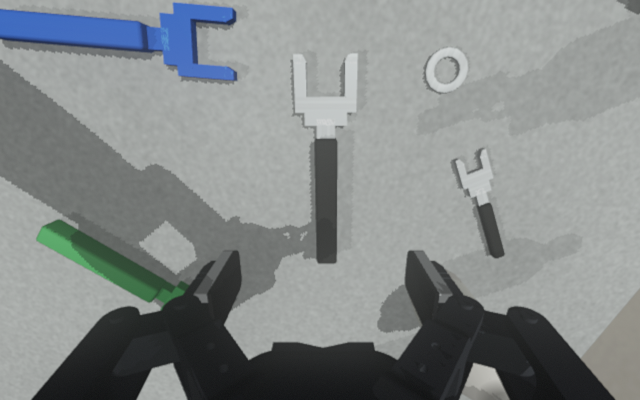

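The spanner is well aligned in the wrist picture: handle from (326,139) to (326,262), prong tips at (298,55) and (352,55).

Run:
```python
from h import *
C=cam('wrist');u=np.array([-.348,.937]);v=np.array([.937,.348])
for q,z,n in [((326,139),.022,'front -56'),((326,262),.022,'rear -190'),((325,55),.012,'tips +18'),((325,98),.012,'wall -18')]:
    w=ray(C,q,z)[:2]-state()['tool_pos'][:2]; print(n,(w@u).round(4),(w@v).round(4))
```

```text
front -56 0.0474 0.0035
rear -190 -0.0829 0.0032
tips +18 0.1197 0.0028
wall -18 0.0836 0.0027
```

Emit:
{"fn": "play_rows", "kwargs": {
  "linear": [
    [0.003,0.001,-0.04],
    [0,0,-0.04],
    [0,0,-0.04],
    [0,0,-0.02],
    [0,0,-0.007],
    [0,0,0]
  ],
  "turn": [0,0,0,0,0,0]
}}

```text
time: 2.95
tool_pos: [0.5717, -0.2782, 0.0053]
tool_rot: [0.001, 0.571, 0.821, 0.0]
contact_force: [0.2, 0.0, -0.0]
gripper_width: 1.0
grasp_force: 0.0
```

Emit:
{"fn": "play_rows", "kwargs": {
  "linear": [
    [0,0,0],
    [0,0,0],
    [0,0,0],
    [0,0,0],
    [0,0,0]
  ],
  "turn": [0,0,0,0,0],
  "hand": 0.01
}}

```text
time: 3.58
tool_pos: [0.5715, -0.2784, 0.0051]
tool_rot: [0.001, 0.571, 0.821, 0.0]
contact_force: [0.0, 0.4, 2.6]
gripper_width: 0.241
grasp_force: 61.4
```

Emit:
{"fn": "play_rows", "kwargs": {
  "linear": [
    [0,0,0.03],
    [0,0.01,0.04],
    [-0.004,0.05,0.03],
    [-0.004,0.055,0],
    [-0.004,0.055,0],
    [-0.004,0.055,0],
    [-0.004,0.055,0],
    [-0.004,0.05,0]
  ],
  "turn": [0,0,-4,-5,-5,-5,-5,-3.7]
}}

```text
time: 4.58
tool_pos: [0.5456, 0.0539, 0.1031]
tool_rot: [-0.001, 0.752, 0.659, -0.001]
contact_force: [0.7, 0.1, -1.8]
gripper_width: 0.24
grasp_force: 60.8
```

Emit:
{"fn": "play_rows", "kwargs": {
  "linear": [
    [0,0,0],
    [0,0,0]
  ],
  "turn": [0,0]
}}

```text
time: 4.82
tool_pos: [0.5464, 0.0518, 0.1035]
tool_rot: [-0.0, 0.751, 0.66, -0.001]
contact_force: [-0.1, -1.3, -3.4]
gripper_width: 0.24
grasp_force: 60.7
```

Run:
```python
from h import *
s=state();print(s['time'],s['tool_pos'],rot(s['tool_rot']).round(3).tolist(),s['contact_force'])
C=cam('wrist');im=grab_frame('wrist');cv2.imwrite('pics/w2.png',im[:,:,::-1])
o=np.array([.5655,.1955,0]);ux=np.array([.129,.992,0]);uy=np.array([-.992,.129,0])
f=lambda x,y,z:o+x*ux+y*uy+np.array([0,0,z])
for n,p in dict(post=(-.165,.022,.046),stud=(0,0,.08),c1=(.065,.065,.012),c2=(.065,-.065,.012),c3=(-.225,.065,.012),c4=(-.225,-.065,.012)).items(): print(n,proj(C,f(*p)).round())
for t in ['stop_post','foot','lever_knob','spanner','jam_nut','lower_nut']:
    print(t,[(round(d['p'],2),d['location']) for d in trace('wrist',t)[:2]])
```

```text
4.825 [0.54637839 0.05182065 0.10350108] [[0.128, 0.992, -0.001], [0.992, -0.128, -0.001], [-0.001, -0.001, -1.0]] [-0.13548309 -1.29671759 -3.41624277]
post [294. 239.]
stud [323. -40.]
c1 [ 220. -114.]
c2 [ 426. -114.]
c3 [255. 280.]
c4 [391. 280.]
stop_post [(0.65, [296.0, 228.0])]
foot [(0.7, [344.9, 153.4])]
lever_knob [(0.88, [325.9, 5.4])]
spanner [(0.83, [40.7, 79.9]), (0.62, [320.5, 127.7])]
jam_nut [(0.78, [326.6, 11.4])]
lower_nut [(0.87, [325.1, 13.5])]
```

View pics/w2.png

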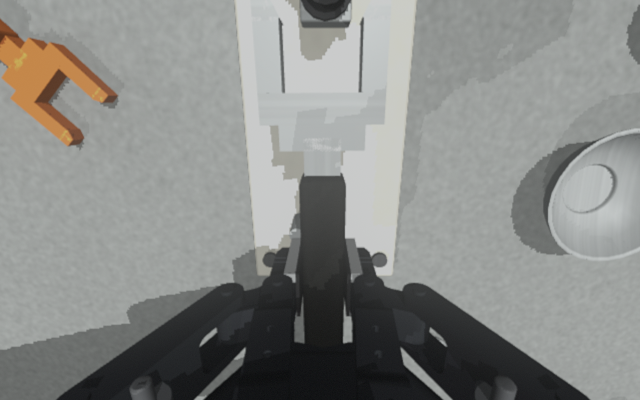

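The spanner's mouth is at columns 282–361 with its back wall at row 93. The nut's near edge is at row ~26, columns 300–351, and the plate's rear corners are at about (257,276) and (393,275).

Run:
```python
from h import *
im=cv2.imread('pics/w2.png');g=cv2.cvtColor(im,6).astype(int)
print('col325 rows0-40',g[0:40,325].tolist());print('row23',g[23,290:360].tolist());print('col372 rear',g[262:285,388].tolist(),'col262',g[262:285,262].tolist())
C=cam('wrist');T=state()['tool_pos']
o=np.array([.5655,.1955]);ux=np.array([.129,.992]);uy=np.array([-.992,.129])
def F(q,z): w=ray(C,q,z)[:2]-o; return (w@ux).round(4),(w@uy).round(4)
print('tcp',(T[:2]-o)@ux,(T[:2]-o)@uy)
for n,q,z in [('wall',(321.5,93),.1105),('handle front',(323,176),.1205),('nutedge top',(325.5,26),.03),('nutL',(300,20),.03),('nutR',(351,20),.03),('rearL',(257.5,276),.012),('rearR',(393,275),.012),('L',(236,5),.012),('R',(415,5),.012)]: print(n,F(q,z))
```

```text
col325 rows0-40 [56, 56, 57, 58, 51, 38, 38, 39, 40, 42, 44, 44, 51, 59, 61, 61, 62, 62, 59, 53, 56, 76, 86, 81, 81, 80, 82, 105, 140, 156, 156, 156, 156, 156, 156, 156, 156, 156, 157, 156]
row23 [203, 203, 203, 203, 203, 203, 204, 203, 174, 155, 146, 112, 84, 81, 82, 81, 81, 83, 82, 82, 81, 81, 81, 81, 81, 81, 82, 82, 81, 81, 80, 80, 82, 81, 80, 81, 81, 80, 80, 80, 80, 80, 81, 80, 80, 80, 81, 81, 81, 81, 81, 80, 81, 81, 77, 70, 69, 67, 66, 104, 187, 204, 203, 203, 203, 203, 203, 202, 202, 178]
col372 rear [201, 200, 200, 200, 199, 200, 200, 199, 199, 200, 200, 200, 198, 184, 162, 160, 160, 158, 157, 157, 158, 158, 158] col262 [145, 158, 159, 160, 158, 157, 158, 158, 158, 158, 158, 158, 153, 134, 112, 108, 109, 111, 110, 104, 90, 80, 73]
tcp -0.14553330385215738 -0.00034387633682543203
wall (np.float64(-0.0612), np.float64(-0.0003))
handle front (np.float64(-0.0969), np.float64(-0.0009))
nutedge top (np.float64(-0.0171), np.float64(-0.0028))
nutL (np.float64(-0.0136), np.float64(0.0141))
nutR (np.float64(-0.0136), np.float64(-0.0197))
rearL (np.float64(-0.2219), np.float64(0.0614))
rearR (np.float64(-0.2211), np.float64(-0.0671))
L (np.float64(0.0001), np.float64(0.0603))
R (np.float64(-0.0002), np.float64(-0.0662))
```

Emit:
{"fn": "play_rows", "kwargs": {
  "linear": [
    [0.0032,0.006,0],
    [0,0,-0.03],
    [0,0,-0.03],
    [0,0,-0.015],
    [0,0,-0.0075],
    [0,0,0]
  ],
  "turn": [0,0,0,0,0,0]
}}

```text
time: 5.92
tool_pos: [0.5505, 0.0581, 0.022]
tool_rot: [0.0, 0.751, 0.66, 0.0]
contact_force: [0.6, -0.4, -2.5]
gripper_width: 0.241
grasp_force: 60.6
```

Run:
```python
from h import *
s=state();print(s['time'],s['tool_pos'],s['contact_force'])
C=cam('wrist');im=grab_frame('wrist');cv2.imwrite('pics/w3.png',cv2.resize(im[0:300,170:490],None,fx=1.8,fy=1.8)[:,:,::-1]);cv2.imwrite('pics/w3full.png',im[:,:,::-1])
```

```text
5.925 [0.55046883 0.05806049 0.02199844] [ 0.61990403 -0.42663529 -2.54196472]
```

View pics/w3.png

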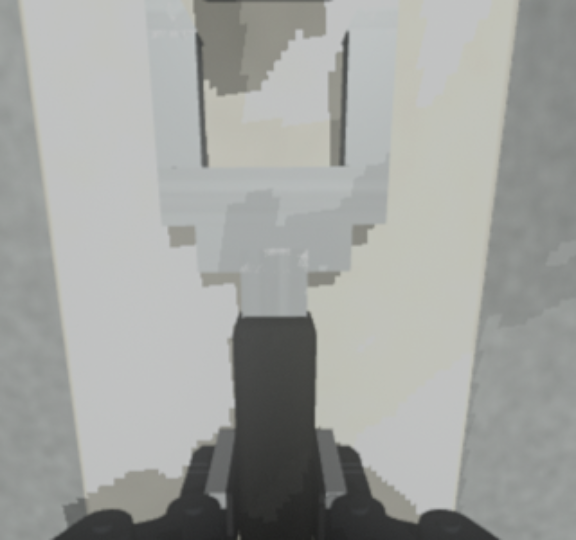

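Run:
```python
from h import *
g=cv2.cvtColor(cv2.imread('pics/w3full.png'),6).astype(int)
print(*[(r,g[r,262:380].tolist()) for r in (0,2)],sep='\n')
for r in (30,60,85): print(r,g[r,272:292].tolist(),g[r,352:372].tolist())
for r in (5,60,150,220): print(r,[int(c) for c in np.where(abs(np.diff(cv2.GaussianBlur(g[r:r+1].astype(np.float32),(5,1),0)[0]))>8)[0]])
C=cam('wrist');T=state()['tool_pos'][:2]
ux=np.array([.129,.992]);uy=np.array([-.992,.129])
def F(q,z): w=ray(C,q,z)[:2]-T; return (w@ux).round(4),(w@uy).round(4)
for q,z in [((322,93),.029),((351,0),.012),((351,0),.03),((278,0),.012)]: print(q,z,F(q,z))
```

```text
(0, [189, 189, 189, 188, 188, 188, 189, 190, 188, 187, 186, 186, 186, 187, 187, 151, 123, 121, 123, 123, 115, 105, 93, 82, 78, 78, 78, 79, 79, 78, 78, 78, 77, 78, 77, 78, 78, 78, 78, 88, 92, 94, 101, 104, 104, 104, 104, 104, 104, 104, 103, 104, 104, 105, 105, 105, 104, 105, 105, 104, 104, 105, 105, 104, 104, 105, 105, 104, 104, 104, 104, 104, 104, 104, 103, 103, 104, 104, 103, 103, 104, 104, 105, 105, 105, 105, 103, 106, 129, 136, 137, 151, 167, 188, 194, 194, 194, 194, 194, 194, 194, 194, 194, 194, 194, 194, 194, 194, 194, 194, 194, 194, 194, 194, 194, 194, 194, 194])
(2, [189, 191, 191, 190, 189, 189, 190, 190, 191, 190, 187, 186, 186, 187, 186, 152, 123, 122, 122, 123, 124, 125, 124, 124, 124, 124, 123, 124, 124, 124, 124, 124, 123, 123, 123, 123, 123, 123, 123, 123, 122, 123, 137, 143, 143, 143, 144, 143, 144, 144, 144, 144, 144, 144, 144, 144, 145, 144, 145, 145, 145, 144, 145, 145, 145, 145, 145, 144, 144, 144, 143, 144, 143, 143, 143, 144, 143, 142, 144, 144, 144, 143, 143, 144, 144, 144, 143, 148, 183, 194, 195, 195, 195, 194, 194, 194, 194, 194, 194, 194, 194, 194, 194, 194,
[... 477 characters left out ...]
[183, 183, 183, 183, 183, 183, 183, 184, 183, 151, 109, 95, 108, 160, 187, 191, 190, 190, 190, 190] [191, 158, 133, 133, 134, 133, 116, 91, 88, 116, 172, 185, 185, 184, 185, 184, 185, 185, 185, 184]
5 [180, 181, 275, 276, 277, 278, 349, 350, 351, 456, 457, 458]
60 [187, 188, 278, 279, 280, 282, 283, 284, 351, 352, 357, 358, 359, 361, 362, 363, 449, 450, 451]
150 [199, 200, 437, 438, 439]
220 [208, 209, 210, 297, 298, 299, 300, 301, 343, 344, 345, 346, 429, 430, 604, 605]
(322, 93) 0.029 (np.float64(0.0843), np.float64(-0.0001))
(351, 0) 0.012 (np.float64(0.1249), np.float64(-0.0134))
(351, 0) 0.03 (np.float64(0.1197), np.float64(-0.0119))
(278, 0) 0.012 (np.float64(0.1249), np.float64(0.02))
```

Relative to the plate centre (col 319), the spanner (col 321.5) is about 1.3 mm off. I'll correct that, lower, and slide in.

Emit:
{"fn": "play_rows", "kwargs": {
  "linear": [
    [-0.0013,0,-0.0025],
    [0,0,-0.002],
    [0.0006,0.005,0],
    [0.0006,0.005,0],
    [0.0006,0.005,0],
    [0,0,0]
  ],
  "turn": [0,0,0,0,0,0]
}}

```text
time: 6.72
tool_pos: [0.551, 0.0735, 0.0175]
tool_rot: [0.0, 0.751, 0.66, 0.0]
contact_force: [0.1, 1.0, -3.1]
gripper_width: 0.245
grasp_force: 60.7
```

Emit:
{"fn": "play_rows", "kwargs": {
  "linear": [
    [0.0006,0.005,0],
    [0.0006,0.005,0],
    [0,0,0]
  ],
  "turn": [0,0,0]
}}

```text
time: 7.1
tool_pos: [0.5521, 0.0835, 0.0174]
tool_rot: [0.0, 0.751, 0.66, 0.0]
contact_force: [2.2, 0.6, -2.3]
gripper_width: 0.242
grasp_force: 60.6
```

Emit:
{"fn": "play_rows", "kwargs": {
  "linear": [
    [0.0006,0.005,0],
    [0.0006,0.005,0],
    [0,0,0]
  ],
  "turn": [0,0,0]
}}

```text
time: 7.48
tool_pos: [0.5533, 0.0936, 0.0174]
tool_rot: [-0.0, 0.751, 0.66, 0.0]
contact_force: [2.6, 0.6, -2.7]
gripper_width: 0.24
grasp_force: 60.6
```

Emit:
{"fn": "play_rows", "kwargs": {
  "linear": [
    [0.0003,0.0025,0],
    [0,0,0]
  ],
  "turn": [0,0]
}}

```text
time: 7.72
tool_pos: [0.5535, 0.0957, 0.0174]
tool_rot: [0.0, 0.751, 0.66, 0.0]
contact_force: [1.9, -0.6, -2.3]
gripper_width: 0.24
grasp_force: 60.7
```

Emit:
{"fn": "play_rows", "kwargs": {
  "linear": [
    [0.0001,0.001,0],
    [0.0001,0.001,0],
    [0,0,0]
  ],
  "turn": [0,0,0]
}}

```text
time: 8.1
tool_pos: [0.5537, 0.0975, 0.0173]
tool_rot: [0.0, 0.751, 0.66, 0.0]
contact_force: [1.9, 0.5, -2.2]
gripper_width: 0.241
grasp_force: 60.7
```

Emit:
{"fn": "play_rows", "kwargs": {
  "linear": [
    [0.0001,0.001,0],
    [0,0,0]
  ],
  "turn": [0,0]
}}

```text
time: 8.35
tool_pos: [0.5537, 0.0977, 0.0174]
tool_rot: [0.001, 0.751, 0.66, -0.001]
contact_force: [0.9, -4.9, -1.5]
gripper_width: 0.241
grasp_force: 60.7
```

Emit:
{"fn": "play_rows", "kwargs": {
  "linear": [
    [0,-0.0005,-0.0005],
    [0,0,0]
  ],
  "turn": [0,0]
}}

```text
time: 8.6
tool_pos: [0.5537, 0.0977, 0.0171]
tool_rot: [0.0, 0.751, 0.66, -0.0]
contact_force: [0.0, -5.3, -0.3]
gripper_width: 0.24
grasp_force: 61.0
```

Run:
```python
from h import *
s=state();print(s['time'],s['tool_pos'],s['contact_force'],s['ft_torque'])
im=grab_frame('wrist');a=grab_frame('scene');b=grab_frame('side')
a=cv2.resize(a[170:240,320:450],(520,280),interpolation=3);b=cv2.resize(b[90:210,250:350],(280,280*12//10),interpolation=3)
o=np.zeros((600,800,3),np.uint8);o[:280,:520]=a;o[:336,520:800]=b;o[340:600,:416]=cv2.resize(im,(416,260))
cv2.imwrite('pics/m1.png',o[:,:,::-1])
C=cam('scene')
for n in ['scene','side']:
  C=cam(n)
  for t in ['lever_knob','jam_nut']:
    for d in trace(n,t)[:1]:
      ys,xs=np.where(d['region']);print(n,t,d['p'],d['location'],xs.min(),xs.max(),ys.min(),ys.max(), ray(C,d['location'],.065))
```

```text
8.6 [0.55373115 0.09765891 0.01707851] [ 0.03675782 -5.26095408 -0.25619994] [-0.82244977  0.0093073  -0.1938757 ]
scene lever_knob 0.74 [419.3, 194.8] 400 425 182 213 [0.54877216 0.2369363  0.065     ]
scene jam_nut 0.52 [416.8, 198.1] 400 426 181 213 [0.56197167 0.22595202 0.065     ]
side jam_nut 0.55 [273.8, 119.9] 272 280 115 131 [0.52332331 0.26505365 0.065     ]
```

View pics/m1.png

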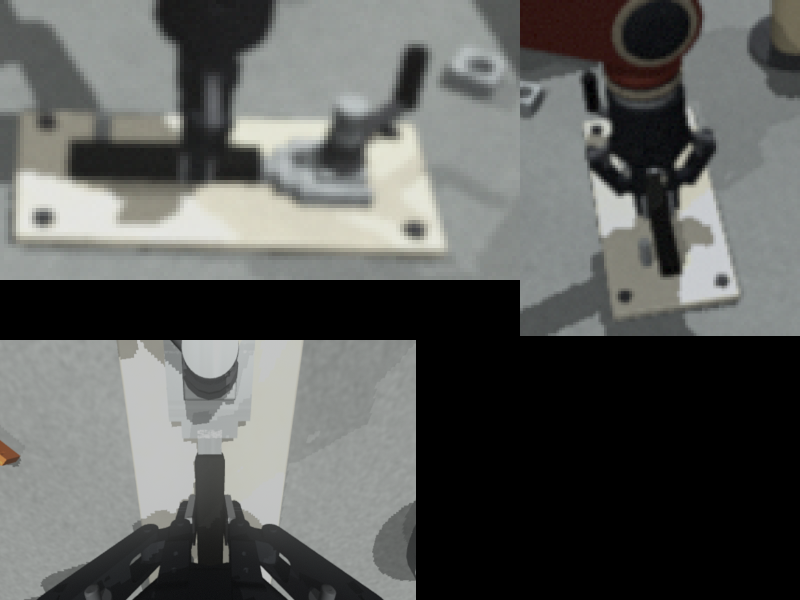

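The spanner is home: the wall is against the nut and the handle lies straight beside the post. Releasing, then rising and going above the knob.

Emit:
{"fn": "play_rows", "kwargs": {
  "linear": [
    [0,0,0],
    [0,0,0],
    [0,0,0],
    [0,0,0.02],
    [0,0,0.03],
    [0,0,0.04],
    [0,0,0.045]
  ],
  "turn": [0,0,0,0,0,0,0],
  "hand": 0.05
}}

```text
time: 9.82
tool_pos: [0.5535, 0.0981, 0.1542]
tool_rot: [0.0, 0.751, 0.66, 0.0]
contact_force: [0.3, 0.3, -0.4]
gripper_width: 0.583
grasp_force: 0.0
```

Emit:
{"fn": "play_rows", "kwargs": {
  "linear": [
    [-0.004,0.025,0],
    [-0.004,0.025,0],
    [-0.004,0.025,0],
    [-0.004,0.025,0],
    [-0.004,0.025,0],
    [-0.004,0.025,0],
    [-0.002,0.009,0],
    [0,0,0]
  ],
  "turn": [7,7,7,7,7,7,0,0]
}}

```text
time: 10.82
tool_pos: [0.5278, 0.2572, 0.1526]
tool_rot: [0.0, 0.465, 0.885, 0.0]
contact_force: [1.2, -0.2, -0.7]
gripper_width: 0.586
grasp_force: 0.0
```

Run:
```python
from h import *
s=state();print(s['time'],s['tool_pos'],rot(s['tool_rot']).round(3).tolist(),s['contact_force'],s['ft_torque'],s['joint_pos'])
C=cam('scene');print('scene knob',ray(C,(422.5,188.75),.065))
C=cam('wrist');im=grab_frame('wrist');cv2.imwrite('pics/w4.png',im[:,:,::-1])
for t in ['lever_knob','jam_nut','spanner']:
  for d in trace('wrist',t)[:2]:
    ys,xs=np.where(d['region']);print(t,d['p'],d['location'],xs.min(),xs.max(),ys.min(),ys.max(),ray(C,d['location'],.09))
print(proj(C,(.528,.257,.09)),proj(C,(.568,.1995,.08)))
```

```text
10.825 [0.52778264 0.25721104 0.15264764] [[-0.567, 0.824, 0.001], [0.824, 0.567, 0.0], [-0.001, 0.001, -1.0]] [ 1.22225193 -0.23016754 -0.65999869] [ 0.00134337 -0.00355618  0.0193206 ] [ 3.26881648e-01  2.37129918e-02  1.77692468e+00 -2.76358441e-04
  1.34004242e+00 -2.76123994e-01]
scene knob [0.52350367 0.25382436 0.065     ]
lever_knob 0.68 [320.2, 227.3] 304 337 186 271 [0.53389883 0.24565479 0.09      ]
jam_nut 0.78 [319.4, 229.5] 305 337 186 269 [0.53444382 0.24374689 0.09      ]
spanner 0.74 [291.3, 271.8] 210 352 222 364 [0.53686603 0.19907002 0.09      ]
spanner 0.65 [104.4, 99.7] 68 165 0 190 [0.36020232 0.24085676 0.09      ]
[322.19386263 212.14964207] [322.71062274 282.43807644]
```

View pics/w4.png

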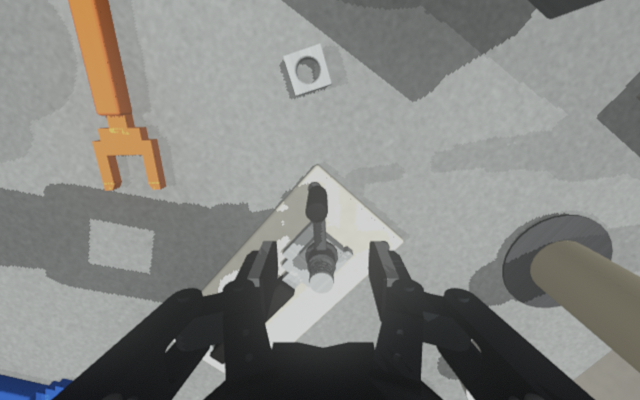

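Wrist view: knob top at about (317,211), stud top at (321,282), and the lever runs between them. The knob is at about (0.524, 0.2545). Descending with the open fingers around it.

Emit:
{"fn": "play_rows", "kwargs": {
  "linear": [
    [-0.0034,-0.0027,-0.02],
    [0,0,-0.02],
    [0,0,-0.02],
    [0,0,-0.02],
    [0,0,-0.015],
    [0,0,-0.005],
    [0,0,0]
  ],
  "turn": [4,0,0,0,0,0,0]
}}

```text
time: 11.9
tool_pos: [0.5243, 0.2543, 0.0516]
tool_rot: [-0.0, 0.434, 0.901, -0.0]
contact_force: [0.4, -0.2, 0.2]
gripper_width: 0.587
grasp_force: 0.0
```

Emit:
{"fn": "play_rows", "kwargs": {
  "linear": [
    [0,0,0],
    [0,0,0],
    [0,0,0]
  ],
  "turn": [0,0,0],
  "hand": 0.03
}}

```text
time: 12.28
tool_pos: [0.5246, 0.2544, 0.0524]
tool_rot: [0.0, 0.434, 0.901, 0.0]
contact_force: [0.5, 0.2, -0.1]
gripper_width: 0.352
grasp_force: 0.0
```

```bash
cat > arc.py <<'E'
from h import *
import sys
# rows to rotate TCP about stud clockwise: args step_deg n
s=state();S=np.array([.568,.1995]);p=s['tool_pos'][:2];v=p-S
st,n=float(sys.argv[1]),int(sys.argv[2])
t=np.array([v[1],-v[0]])/np.hypot(*v);r=v/np.hypot(*v)
f=s['contact_force'][:2]
print('r',np.hypot(*v).round(4),'yaw',np.degrees(np.arctan2(v[1],v[0])).round(1),'lever-foot',np.degrees(np.arctan2(v[1],v[0])).round(1)-82.6,'Ft',-(f@t).round(2),'Fr',(f@r).round(2),'tz',s['ft_torque'].round(2),'w',s['gripper_width'],s['grasp_force'])
ty=rot(s['tool_rot'])[:,1];print('tool y yaw',np.degrees(np.arctan2(ty[1],ty[0])).round(2))
q=v
for i in range(n):
    w=q; a=-np.radians(st); q=np.array([[np.cos(a),-np.sin(a)],[np.sin(a),np.cos(a)]])@q
    print((q-w).round(5).tolist(),end=' ')
E
python3 arc.py 5 9
```

```text
r 0.07 yaw 128.3 lever-foot 45.70000000000002 Ft -0.49 Fr -0.13 tz [ 0.    0.02 -0.02] w 0.351736220116048 0.0
tool y yaw 38.6
[0.00495, 0.00357] [0.00524, 0.00313] [0.0055, 0.00266] [0.00571, 0.00217] [0.00588, 0.00166] [0.006, 0.00115] [0.00608, 0.00062] [0.00611, 9e-05] [0.00609, -0.00045]
```

Emit:
{"fn": "play_rows", "kwargs": {
  "linear": [
    [0.005,0.0036,0],
    [0.0052,0.0031,0],
    [0.0055,0.0027,0],
    [0.0057,0.0022,0],
    [0.0059,0.0017,0],
    [0.006,0.0011,0],
    [0.0061,0.0006,0],
    [0.0061,0.0001,0]
  ],
  "turn": [0,-5,-5,-5,-5,-5,-5,-5]
}}

```text
time: 13.28
tool_pos: [0.5694, 0.2692, 0.0513]
tool_rot: [-0.0, 0.686, 0.728, -0.001]
contact_force: [-1.9, -0.7, 0.3]
gripper_width: 0.358
grasp_force: 1.1
```

```bash
python3 arc.py 2 24
```

```text
r 0.0697 yaw 88.8 lever-foot 6.200000000000003 Ft 1.84 Fr -0.71 tz [-0.18  0.37  0.03] w 0.3577853315380414 1.0956201329827309
tool y yaw 3.45
[0.00243, -9e-05] [0.00243, -0.00018] [0.00242, -0.00026] [0.00241, -0.00035] [0.00239, -0.00043] [0.00238, -0.00051] [0.00236, -0.0006] [0.00234, -0.00068] [0.00231, -0.00076] [0.00228, -0.00084] [0.00225, -0.00092] [0.00222, -0.001] [0.00218, -0.00107] [0.00214, -0.00115] [0.0021, -0.00122] [0.00206, -0.0013] [0.00201, -0.00137] [0.00196, -0.00144] [0.00191, -0.0015] [0.00186, -0.00157] [0.0018, -0.00163] [0.00175, -0.0017] [0.00169, -0.00176] [0.00162, -0.00181]
```

Emit:
{"fn": "play_rows", "kwargs": {
  "linear": [
    [0.0024,-0.0001,0],
    [0.0024,-0.0002,0],
    [0.0024,-0.0003,0],
    [0.0024,-0.0003,0],
    [0.0024,-0.0004,0],
    [0.0024,-0.0005,0],
    [0.0024,-0.0006,0],
    [0.0023,-0.0007,0]
  ],
  "turn": [-2,-2,-2,-2,-2,-2,-2,-2]
}}

```text
time: 14.28
tool_pos: [0.589, 0.2663, 0.0518]
tool_rot: [-0.0, 0.78, 0.626, -0.0]
contact_force: [-2.1, -0.6, 0.0]
gripper_width: 0.348
grasp_force: 1.0
```

Emit:
{"fn": "play_rows", "kwargs": {
  "linear": [
    [0.0023,-0.0008,0],
    [0.0023,-0.0008,0]
  ],
  "turn": [-2,-2]
}}

```text
time: 14.52
tool_pos: [0.5936, 0.2647, 0.0518]
tool_rot: [-0.0, 0.801, 0.598, 0.0]
contact_force: [-3.1, -0.2, -1.0]
gripper_width: 0.35
grasp_force: 1.0
```

Emit:
{"fn": "play_rows", "kwargs": {
  "linear": [
    [0.0023,-0.0009,0],
    [0.0022,-0.001,0]
  ],
  "turn": [-2,-2]
}}

```text
time: 14.78
tool_pos: [0.5981, 0.2628, 0.0518]
tool_rot: [-0.0, 0.822, 0.57, 0.0]
contact_force: [-2.1, -0.4, -0.6]
gripper_width: 0.352
grasp_force: 1.0
```

Emit:
{"fn": "play_rows", "kwargs": {
  "linear": [
    [0.0022,-0.0011,0],
    [0.0021,-0.0012,0]
  ],
  "turn": [-2,-2]
}}

```text
time: 15.02
tool_pos: [0.6024, 0.2605, 0.0518]
tool_rot: [-0.0, 0.841, 0.541, 0.0]
contact_force: [-2.7, -1.0, -0.9]
gripper_width: 0.354
grasp_force: 1.0
```

Emit:
{"fn": "play_rows", "kwargs": {
  "linear": [
    [0.0021,-0.0012,0],
    [0.002,-0.0013,0]
  ],
  "turn": [-2,-2]
}}

```text
time: 15.28
tool_pos: [0.6065, 0.258, 0.0518]
tool_rot: [-0.0, 0.86, 0.511, 0.0]
contact_force: [-2.3, 0.2, -1.0]
gripper_width: 0.35
grasp_force: 1.0
```

Emit:
{"fn": "play_rows", "kwargs": {
  "linear": [
    [0.002,-0.0014,0],
    [0.002,-0.0014,0]
  ],
  "turn": [-2,-2]
}}

```text
time: 15.52
tool_pos: [0.6105, 0.2551, 0.0518]
tool_rot: [-0.0, 0.877, 0.481, 0.0]
contact_force: [-2.4, -0.3, -1.1]
gripper_width: 0.351
grasp_force: 1.0
```

```bash
python3 arc.py 2 14
```

```text
r 0.07 yaw 52.6 lever-foot -29.999999999999993 Ft 1.74 Fr -1.69 tz [-0.03  0.35  0.01] w 0.3514773676844304 1.0294172912836075
tool y yaw -32.54
[0.00192, -0.00152] [0.00186, -0.00158] [0.00181, -0.00165] [0.00175, -0.00171] [0.00169, -0.00177] [0.00162, -0.00183] [0.00156, -0.00188] [0.00149, -0.00194] [0.00142, -0.00199] [0.00135, -0.00204] [0.00128, -0.00208] [0.00121, -0.00212] [0.00113, -0.00217] [0.00106, -0.0022]
```

Emit:
{"fn": "play_rows", "kwargs": {
  "linear": [
    [0.0019,-0.0015,0],
    [0.0019,-0.0016,0]
  ],
  "turn": [-2,-2]
}}

```text
time: 15.78
tool_pos: [0.6142, 0.2521, 0.0518]
tool_rot: [-0.0, 0.893, 0.45, -0.0]
contact_force: [-2.9, 0.9, -0.0]
gripper_width: 0.353
grasp_force: 1.2
```

Emit:
{"fn": "play_rows", "kwargs": {
  "linear": [
    [0.0018,-0.0016,0],
    [0.0018,-0.0017,0]
  ],
  "turn": [-2,-2]
}}

```text
time: 16.02
tool_pos: [0.6165, 0.2497, 0.0515]
tool_rot: [-0.002, 0.908, 0.418, -0.001]
contact_force: [-7.9, 5.0, 2.2]
gripper_width: 0.349
grasp_force: 4.5
```

Emit:
{"fn": "play_rows", "kwargs": {
  "linear": [
    [0.0017,-0.0018,0],
    [0.0016,-0.0018,0]
  ],
  "turn": [-2,-2]
}}

```text
time: 16.27
tool_pos: [0.6179, 0.2477, 0.0512]
tool_rot: [-0.004, 0.922, 0.386, -0.003]
contact_force: [-14.0, 10.1, 2.6]
gripper_width: 0.348
grasp_force: 8.0
```

Jam felt: about 17 N at the knob, past the 12 N target and well under 30 N. Backing off to centre the knob between the fingers.

Emit:
{"fn": "play_rows", "kwargs": {
  "linear": [
    [-0.0022,0.002,0],
    [-0.0018,0.0017,0],
    [-0.0015,0.0014,0],
    [0,0,0]
  ],
  "turn": [0,0,0,0]
}}

```text
time: 16.77
tool_pos: [0.6158, 0.2505, 0.0519]
tool_rot: [-0.0, 0.922, 0.387, 0.0]
contact_force: [-2.1, 2.9, -0.6]
gripper_width: 0.348
grasp_force: 1.5
```

```bash
python3 arc.py 2 1
```

```text
r 0.0698 yaw 46.9 lever-foot -35.699999999999996 Ft 3.53 Fr 0.72 tz [0.24 0.46 0.02] w 0.3481640464012737 1.4818250387907028
tool y yaw -44.43
[0.00175, -0.0017]
```

Emit:
{"fn": "play_rows", "kwargs": {
  "linear": [
    [-0.0022,0.0021,0],
    [-0.0022,0.0021,0],
    [0,0,0]
  ],
  "turn": [0,0,0]
}}

```text
time: 17.15
tool_pos: [0.6116, 0.2546, 0.0522]
tool_rot: [0.0, 0.922, 0.388, 0.001]
contact_force: [-0.8, -0.4, -0.0]
gripper_width: 0.354
grasp_force: 0.0
```

```bash
python3 arc.py 2 1
```

```text
r 0.0702 yaw 51.6 lever-foot -30.999999999999993 Ft 0.39 Fr -0.85 tz [-0.01  0.02  0.04] w 0.3538112542366246 0.0
tool y yaw -44.4
[0.00189, -0.00156]
```

Emit:
{"fn": "play_rows", "kwargs": {
  "linear": [
    [0,0,0.02],
    [0,0,0.03],
    [0,0,0.04],
    [0,0,0.04],
    [0,0,0]
  ],
  "turn": [0,0,0,0,0]
}}

```text
time: 17.77
tool_pos: [0.6144, 0.2553, 0.1891]
tool_rot: [0.001, 0.922, 0.387, 0.006]
contact_force: [-0.0, -0.1, -0.5]
gripper_width: 0.349
grasp_force: 0.0
```

Emit:
{"fn": "play_rows", "kwargs": {
  "linear": [
    [-0.008,-0.03,0.01],
    [-0.008,-0.03,0.01],
    [-0.008,-0.03,0.01],
    [-0.008,-0.03,0.01],
    [-0.008,-0.03,0.01],
    [-0.008,-0.03,0],
    [0,0,0]
  ],
  "turn": [7,7,7,7,7,2.4,0]
}}

```text
time: 18.65
tool_pos: [0.5628, 0.073, 0.2318]
tool_rot: [0.0, 0.75, 0.661, -0.0]
contact_force: [0.6, 0.7, -0.0]
gripper_width: 0.349
grasp_force: 0.0
```

Run:
```python
from h import *
s=state();print(s['time'],s['tool_pos'],s['contact_force'])
C=cam('wrist');im=grab_frame('wrist');b=grab_frame('side')
o=np.zeros((600,800,3),np.uint8);o[:400,:640]=im;o[400:600,640:800]=cv2.resize(b[90:215,250:350],(160,200));o[400:600,:500]=cv2.resize(grab_frame('scene')[180:240,320:470],(500,200))
cv2.imwrite('pics/f.png',o[:,:,::-1])
S=np.array([.568,.1995]);ux=np.array([.129,.992]);uy=np.array([-.992,.129])
f=lambda x,y,z:np.r_[S+x*ux+y*uy,z]
for n,p in dict(wall=(-.018,0,.024),tipL=(.018,.0235,.024),end=(-.19,0,.034),front=(-.056,0,.034),post=(-.165,.022,.046),stud=(0,0,.08)).items(): print(n,proj(C,f(*p)).round())
```

```text
18.65 [0.56278568 0.07302471 0.23184103] [ 0.57080201  0.74306078 -0.01495648]
wall [313.  76.]
tipL [291.  40.]
end [314. 220.]
front [313. 111.]
post [295. 205.]
stud [311.  50.]
```

View pics/f.png

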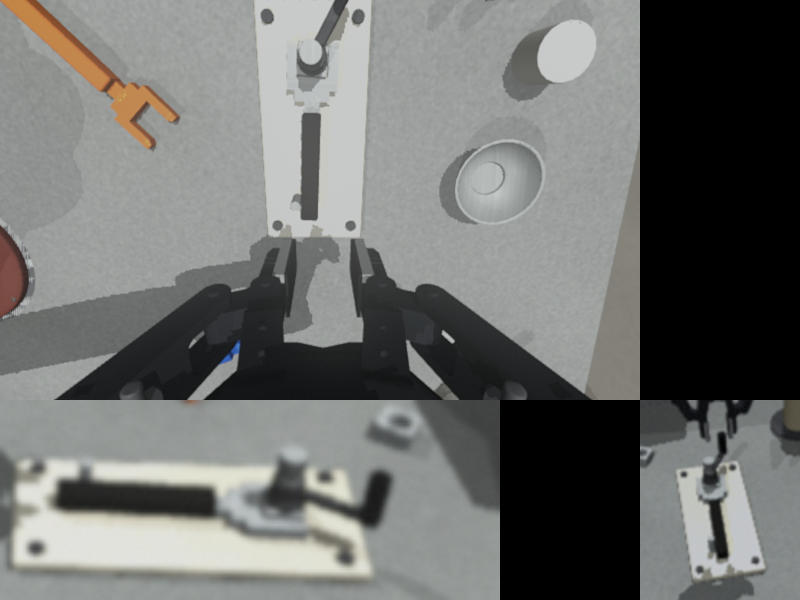

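The spanner is still fully on the nut. Its handle runs from (313,112) to (310,219) and rests against the post at (296,203). The lever points clockwise of the foot's +x axis, and nothing is touching the robot. Handing in.

```bash
python3 -c "
from plant import *
print(job_done())"
```

```text
the job is handed in; nothing more can be done
None
```

The spanner is fully home and flat on the lower nut with its handle against the stop post, the jam nut is tight at about 17 N on the knob (over the 12 N asked, under the 30 N limit), and the job was handed in at about 19 s.

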